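# Load the indexing colour carousel

### The arm

A 6-joint arm with a two-finger parallel gripper is mounted at the origin on the work surface; the furniture and walls round the work are solid. World frame = base frame: x ahead of the robot, y to its left, z up, the work surface at z = 0. Lengths are in m, angles in rad, forces in N, time in s.
With the tool pointing down it reaches from about 0.375 to 0.9 m from the base axis. Payload 3.1 kg.
Tool frame: the origin (TCP) lies on the centre line of the jaws, within the pads' length; the fingertips stand 22 mm ahead of it and the grasp point (between the pads) lies 3 mm ahead of it; z points along the fingers, y is the line along which they close (so a half turn about z gives the same grasp; the last joint's range is limited). The gripper opens to 85 mm and grips with 20 to 120 N. Pads are 22 mm wide; open, the fingers measure 114 mm over their backs; the gripper's body (76 mm by 85 mm) begins 54 mm behind the grasp point. The pads swing forward as they close: fully open they stand 13 mm farther back than shut.
Start: joints at [-1.315, 0.527, 1.433, -0, 1.181, -0.178], TCP at [0.263, -0.567, 0.253] pointing down, gripper open.
Joint ranges: [-3.08, 3.08], [-0.75, 2.2], [0.22, 2.44], [-1.43, 4.57], [0, 2.65], [-2.85, 2.85]. Speed limits (rad/s): [2.79, 2.79, 3.14, 3.14, 3.14, 3.14].

### API

Orientations are given as a unit quaternion [x, y, z, w].
In Python, from station import manip, probe_bus, ticket, snapshot gives the robot as it stands (manip), with the cameras as plain functions, the readings (probe_bus) and the job (ticket).
- The arm moves only by the shell command python3 drive.py [FORCE], which reads ROWS from standard input. ROWS is a JSON object whose key "steps" holds a list of rows, 1 to 20 of them, each of 5 numbers: dx, dy, dz in m, then a turn about the tool's z in rad, then the opening from 0.0 (shut) to 1.0 (fully open); each row is the pose to reach, as a shift and turn from the pose commanded when the command began, along the tool's axes at that moment; what a row does not reach only later rows make up. A row lasts 1/10 s, in which the tool goes at most 0.05 m and 0.15 rad, less where a joint would pass 70% of its speed; a pose out of reach is approached as far as the arm can. The fingers move at their own pace and stop on an object; FORCE is the grip in N (left out, the last holds). Time passes only in rows, so rows that do not move let the fingers close. It prints the time, the measured TCP pose, the force, the opening and the grip force at its end. Input that does not fit is refused with a message, and nothing moves.
- probe_bus.sense(): the state, without advancing time (a new reading comes with each control period).
- snapshot(name): name is "scene" or "top" or "wrist"; returns a dict with "pixels" (384x512x3 uint8, red, green, blue), "range_z" (384x512 float32, m along the optical axis (not along the pixel's ray), 0 where there is no reading), "fov_y" (degrees; the focal length in pixels is half the picture's height over the tangent of half this angle, whatever the lens; pixels are square), "cx", "cy" (the principal point, pixels), "R" (3x3) and "t" (3): a world point X has camera coordinates R X + t; the wrist camera has in their place "hand_eye" (4x4, takes a point from camera to tool coordinates, whose origin is the TCP and whose axes are the flange's). Camera axes: x right, y down, z forward; pixel columns grow to the right and rows downward; lengths in m; the calibration is good to about 2 mm. A picture is of the moment at which its call begins: read the wrist's pose just before it.
- ticket.sign_off(): hands the job in; it is judged then, once.
The state is a dict: "t": time; "q": joint angles; "qd": joint speeds; "tau": joint torques, N m; "tcp_pos": TCP position; "tool_rot": TCP orientation; "force": force on the tool from outside, world axes, zero at the start; "ft_torque": the same for the moment, N m; "finger_gap": opening from 0.0 (shut) to 1.0 (fully open); "gripper_force": force on a finger pad.
Only numpy, scipy, OpenCV 4.12 (cv2) and the standard library are available. Lean on these libraries where they do the work, as an engineer would, in place of code of your own. Each camera call takes 0.05 s, during which the arm holds its last target. There are 200 camera calls.

### The job

Push the carousel one step clockwise (seen from above; its upright pins are there for pushing), so that the empty station comes out from under the cover to the open loading place, and let it settle in its detent. Then take the leaning colour pot out of the slanted rack, set it upright in that station without dropping it, let go, and push the carousel exactly one more step clockwise so that this pot comes to rest at the pointer. Leave the nozzle in the rack, and do not tip over or take off the things already on the carousel.

Things in the scene. Friction and masses are not known exactly. Their poses are not given: they have to be found in the camera images.
- base: Fixed grey base of the carousel; it may stand turned. Origin on the worktop on the carousel's vertical axis, z up. Its -x side is the open loading place (low grey lug 6 mm high, reaching 170 mm from the axis), its -y side carries the cover, its +y side the pointer.
- cover (a point): Centre of the top of the cover, a level steel plate 84 mm (base x) by 134 mm (base y), 5 mm thick, its top 121 mm above the worktop, reaching from 44 to 178 mm from the axis; its post stands 172 mm from the axis. It hides one station.
- pointer (a point): Tip of the steel pointer, 148 mm from the axis, 48 mm above the worktop, on an upright 58 mm high, 168 mm from the axis.
- carousel (a joint): Turn of the aluminium disc in rad: 0 at the start, growing clockwise seen from above. Detents at every multiple of pi/2 (one step). Disc 280 mm across, top face 30 mm above the worktop. Four stations 75 mm from the axis, 90 degrees apart, each a black rim 6 mm high, 51 mm wide inside; in a detent they lie on the base's -x (loading), +y (pointer), +x and -y (cover) sides.
- push_pin (a point): Top centre, 105 mm above the worktop, of one of four alike upright push pins 120 mm from the axis, midway between the stations (in a detent: on the base's diagonals; this one starts on -x -y). Steel stem 12 mm, black knob 16 mm across. 3 to 5 N turns it: the detent resists for 45 degrees, then draws the disc, damped, to the next stop (within 0.03 rad) in 2 s.
- free_station (a point): Centre of the floor of the one empty station, on the disc's top face, 75 mm from the axis; it turns with the disc. At the start it is under the cover.
- rack: Fixed steel rack, two white cups side by side at 38 mm either side of its origin along its y. Origin under its foot plate (92 x 140 x 8 mm), on the worktop. The cups lean 0.55 rad (32 degrees) from vertical: what stands in one has its upper end nearer the rack's -x. Cups 18 mm deep, 46 to 49 mm wide inside; the middle of a cup's floor is 31 mm above the worktop.
- fresh_pot: The colour pot standing in one of the rack's cups (either one), leaning 0.55 to 0.65 rad with it: round jar 42 mm across and 41 mm high with a black screw lid 44 mm across and 21 mm high, 62 mm in all, 40 to 85 g. Origin at the centre of its underside, z along its axis towards the lid. The cup covers the lowest 18 mm.
- rack_nozzle: White piping nozzle in the rack's other cup, a cone 34 mm across and 38 mm high, origin under its wide end. Stays there.
- pot_a: A colour pot like the fresh one, standing in a station of the carousel; origin at the centre of its underside. Rides with the disc.
- pot_b: Another colour pot standing in a station of the carousel; origin at the centre of its underside. Rides with the disc.
- nozzle: White piping nozzle standing in a station of the carousel, a cone 34 mm across and 38 mm high, origin under its wide end. Rides with the disc.

How it is judged:
By the outcome, as a careful person would: the job done as asked, in the order asked, and still so for the second after the job is handed in, with the robot touching nothing.
It also fails if it takes over 61 s, if anything falls off the work surface, if the arm or the gripper's body presses on something with over 40 N, if the wrist force passes 120 N, or if a joint passes its speed limit or range.

## Working session

There is one attempt and no reset: what is moved stays moved. The work goes in short steps, Python scripts to look and compute and a shell command to move; the robot and the scene stay as the last step left them, time stands still between calls to the robot, and variables do not carry over. Pictures are saved under pics/ and viewed, at most 10 in all, crops included, and the job is handed in when it is done.

```bash
ls; mkdir -p pics; cat > h.py <<'E'
import numpy as np,cv2
from station import manip, probe_bus, ticket, snapshot
from scipy.spatial.transform import Rotation as Ro
def snap(n,f):
    s=probe_bus.sense();d=snapshot(n);cv2.imwrite('pics/'+f+'.png',cv2.cvtColor(d['pixels'],cv2.COLOR_RGB2BGR))
    d={k:v for k,v in d.items()};d['tcp']=s['tcp_pos'];d['rot']=s['tool_rot'];np.save('pics/'+f+'.npy',d,allow_pickle=True);return d
def load(f): return np.load('pics/'+f+'.npy',allow_pickle=True).item()
def cloud(d):
    z=d['range_z'].astype(float);h,w=z.shape;f=h/2/np.tan(np.radians(d['fov_y'])/2)
    v,u=np.mgrid[:h,:w];c=np.stack([(u-d['cx'])/f*z,(v-d['cy'])/f*z,z],-1)
    if 'hand_eye' in d and d['hand_eye'] is not None:
        H=np.array(d['hand_eye']);p=c@H[:3,:3].T+H[:3,3];R=Ro.from_quat(d['rot']).as_matrix();P=p@R.T+d['tcp']
    else: P=(c-np.array(d['t']))@np.array(d['R'])
    P[z<=0]=np.nan;return P
E
python3 - <<'E'
from h import *
for n in('top','scene'):
    d=snap(n,n+'0');print(n,d['fov_y'],d['cx'],d['cy'])
s=probe_bus.sense();print(s)
a=cv2.imread('pics/top0.png');b=cv2.imread('pics/scene0.png')
E
```

```text
drive.py
pics
station.py
top 47.81135910728064 254.06143390394647 185.6591643955547
scene 42.19799222544259 263.79168689475426 187.4020248996269
{'t': 0.1, 'q': array([-1.31447447e+00,  5.28363635e-01,  1.43379885e+00, -1.64872350e-06,
        1.18144366e+00, -1.78506195e-01]), 'qd': array([-0.00056332, -0.00354648, -0.00261548,  0.00173927,  0.00124505,
        0.00066534]), 'tau': array([-3.85066651e-04, -4.43304527e+01, -1.78586680e+01, -2.45695792e-04,
        3.86085041e-03, -4.28562188e-06]), 'tcp_pos': array([ 0.26314589, -0.56621428,  0.25242948]), 'tool_rot': array([ 9.76457960e-01,  2.15705447e-01, -3.99222814e-05, -1.00595677e-03]), 'force': array([ 0.73661584, -0.13714377,  0.09885701]), 'ft_torque': array([ 0.02678998, -0.01250954, -0.00109178]), 'gripper_force': 0.0, 'finger_gap': 1.0042652772750087}
```

View pics/top0.png

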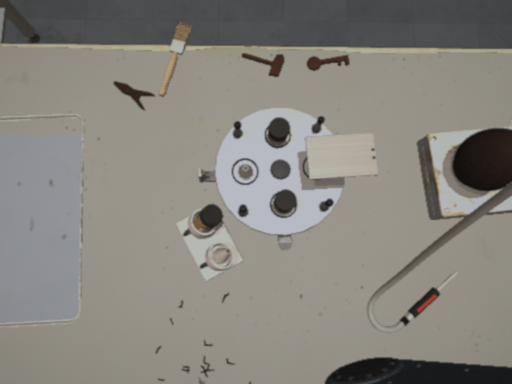

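View pics/scene0.png

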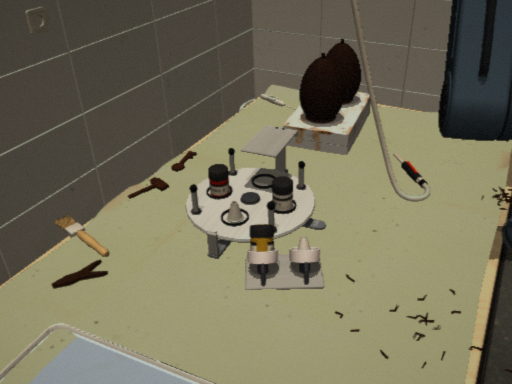

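The top view shows the carousel at about (281,170), with the cover to its right (340,157), the pointer on its left (203,175) and the loading lug below (285,240). The rack is at (209,243), with the fresh pot's lid at (210,216) and the rack nozzle at (219,257). The scene view agrees: the pot has an amber jar and leans in the cup nearer the pointer.

```bash
python3 - <<'E'
from h import *
np.set_printoptions(precision=4,suppress=True)
d=load('top0');P=cloud(d);g=d['pixels'];print('campos',-np.array(d['R']).T@d['t'])
for n,(u,v) in dict(hub=(281,170),pinUL=(238,125),pinUR=(321,120),pinBL=(243,210),pinBR=(329,202),cover=(340,157),lug=(285,240),ptr=(205,175),lid=(210,216),rn=(219,257),table=(120,250),rackplate=(225,238)).items(): print(n,P[v,u])
# disc: points at z~.03
m=np.abs(P[...,2]-.03)<.004
m[:100]=0;m[240:]=0;m[:,:212]=0;m[:,350:]=0
q=P[m];
# outline circle fit
cn=max(cv2.findContours(m.astype('uint8'),0,1)[0],key=cv2.contourArea)[:,0]
X=P[cn[:,1],cn[:,0]];c=np.nanmean(q[:,:2],0)
from scipy.optimize import least_squares
r=least_squares(lambda p:np.hypot(X[:,0]-p[0],X[:,1]-p[1])-p[2],[*c,.14],loss='soft_l1',f_scale=.002);print('disc',r.x,len(X))
C=r.x[:2]
# pins tops z .105
rr=np.hypot(P[...,0]-C[0],P[...,1]-C[1])
m=(np.abs(P[...,2]-.103)<.006)&(np.abs(rr-.12)<.02)
n,l,s,ce=cv2.connectedComponentsWithStats(m.astype('uint8'))
for i in range(1,n):
    p=np.nanmean(P[l==i],0);print('pin',ce[i],s[i,4],p,np.hypot(*(p[:2]-C)),np.degrees(np.arctan2(p[1]-C[1],p[0]-C[0])))
m=(np.abs(P[...,2]-.121)<.005)&(rr<.25)
n,l,s,ce=cv2.connectedComponentsWithStats(m.astype('uint8'));i=1+np.argmax(s[1:,4])
p=np.nanmean(P[l==i],0);print('cover',p,np.hypot(*(p[:2]-C)),np.degrees(np.arctan2(p[1]-C[1],p[0]-C[0])),s[i,4])
# rack plate
m=(np.abs(P[...,2]-.008)<.004);m[:200]=0;m[285:]=0;m[:,:170]=0;m[:,248:]=0
n,l,s,ce=cv2.connectedComponentsWithStats(m.astype('uint8'))
m=(l>0)&(np.isin(l,[i for i in range(1,n) if s[i,4]>60]))
rect=cv2.minAreaRect(P[m][:,:2].astype('float32')*1000);print('rack',rect,cv2.boxPoints(rect))
E
```

```text
campos [0.4066 0.2398 0.9262]
hub [0.5978 0.1615 0.0405]
pinUL [0.6784 0.2513 0.0928]
pinUR [0.6885 0.0848 0.097 ]
pinBL [0.507  0.2408 0.0943]
pinBR [0.5229 0.0735 0.0943]
cover [0.6063 0.0549 0.1216]
lug [0.4539 0.1519 0.0068]
ptr [0.5933 0.3231 0.0075]
lid [0.4959 0.3046 0.089 ]
rn [0.4181 0.2886 0.0456]
table [0.4334 0.4987 0.0008]
rackplate [0.4579 0.2785 0.0106]
disc [0.5986 0.1663 0.1333] 485
pin [320. 117.] 1 [0.6946 0.0868 0.0977] 0.12458923133812325 -39.64828727775699
pin [322. 116.] 1 [0.6967 0.0827 0.0977] 0.12884195471962917 -40.44696875061907
pin [319.5 119.5] 2 [0.6895 0.0879 0.0973] 0.11998788824727467 -40.80825407968314
pin [323. 119.] 1 [0.6901 0.081  0.0985] 0.12508212284983197 -42.97909489284958
pin [235.  122.5] 2 [0.682  0.2572 0.0974] 0.12337654323220149 47.484244061256234
pin [238.6667 122.6667] 3 [0.6817 0.2499 0.0975] 0.1178776141720518 45.19273481266009
pin [239. 125.] 1 [0.677  0.2493 0.097 ] 0.11411230243115836 46.62856909059593
pin [331.5 201. ] 2 [0.5242 0.0695 0.099 ] 0.12212862227594319 -127.5456330274886
pin [330. 203.] 1 [0.5205 0.0722 0.0972] 0.12231936725934135 -129.6741907565317
pin [332. 203.] 1 [0.5205 0.0683 0.0973] 0.1253310491868937 -128.54506663587927
cover [0.6091 0.0519 0.1217] 0.11485751715449062 -84.74832493868082 2928
rack ((452.4650573730469, 318.01446533203125), (177.94508361816406, 152.4885711669922), 1.8655173778533936) [[361.0576 391.3219]
 [366.0217 238.9142]
 [543.8724 244.707 ]
 [538.9084 397.1147]]
```

```bash
python3 - <<'E'
import cv2
a=cv2.imread('pics/top0.png')[95:285,170:390]
a=cv2.convertScaleAbs(a,alpha=1.3,beta=15)
cv2.imwrite('pics/c1.png',cv2.resize(a,None,fx=3,fy=3,interpolation=cv2.INTER_CUBIC))
E
```

```text
(no output)
```

View pics/c1.png

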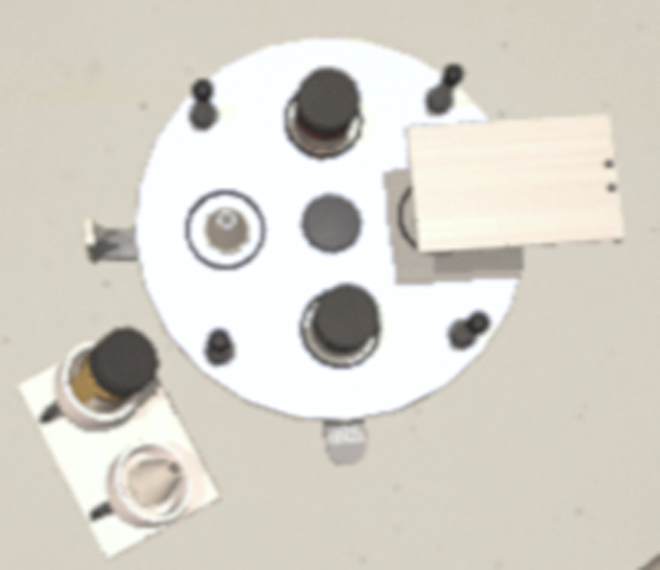

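The enlarged crop sharpens these, in crop pixels:
- Pin knobs: (203,91), (453,74), (219,340) and (479,321).
- Rims: (226,230) and (341,330); hub (331,223).
- Rack plate corners: (20,385), (108,556) and (218,496). The pot's lid at (124,361) leans towards the carousel.

```bash
cat >> h.py <<'E'
def onz(d,u,v,z):
    h,w=d['range_z'].shape;f=h/2/np.tan(np.radians(d['fov_y'])/2);R=np.array(d['R']);o=-R.T@np.array(d['t'])
    r=R.T@np.array([(u-d['cx'])/f,(v-d['cy'])/f,1]);return (o+r*(z-o[2])/r[2])[:2]
E
python3 - <<'E'
from h import *
from scipy.optimize import least_squares
np.set_printoptions(precision=4,suppress=True)
d=load('top0');c=lambda x,y,z:onz(d,170+(x+.5)/3-.5,95+(y+.5)/3-.5,z)
pins=[c(*p,.103) for p in((203,91),(453,74),(219,340),(479,321))];print(*pins)
base=np.radians([45,-45,135,-135])
oth=[(c(226,230,.036),.075,np.pi/2),(c(341,330,.036),.075,np.pi),(c(331,223,.0405),0,0),(c(515,183,.121),.111,-np.pi/2)]
def res(p):
    o=[]
    for X,r,a in [*zip(pins,[.12]*4,base),*oth]: o+=list(p[:2]+r*np.array([np.cos(a+p[2]),np.sin(a+p[2])])-X)
    return np.array(o)
r=least_squares(res,[.6,.165,.08],loss='soft_l1',f_scale=.002);print('base',r.x,'res mm',(r.fun*0+res(r.x)).reshape(-1,2)*1000)
k=[c(20,385,.008),c(108,556,.008),c(218,496,.008)];print('rack',*k,np.linalg.norm(k[1]-k[0]),np.linalg.norm(k[2]-k[1]))
y=(k[0]-k[1])/np.linalg.norm(k[0]-k[1]);x=(k[1]-k[2])/np.linalg.norm(k[1]-k[2])
print('rack centre',(k[0]+k[2])/2,'x',x,'y',y,'ang x',np.degrees(np.arctan2(x[1],x[0])),'ang y',np.degrees(np.arctan2(y[1],y[0])))
P=cloud(d);m=(P[...,2]>.055)&(np.hypot(P[...,0]-.49,P[...,1]-.31)<.06);m[:,:190]=0;m[:,226:]=0
hs=d['pixels'].max(-1)<70;q=P[m&hs];print('dark lid pts',len(q),np.nanmean(q,0),np.nanmin(q,0),np.nanmax(q,0))
A=np.c_[q[:,:2],np.ones(len(q))]
for _ in range(3):
    k=np.linalg.lstsq(A,q[:,2],rcond=None)[0];e=np.abs(A@k-q[:,2]);A=A[e<.003];q=q[e<.003]
n=np.array([-k[0],-k[1],1]);n/=np.linalg.norm(n);print('lid plane n',n,'tilt',np.arccos(n[2]),len(q),np.median(q,0))
E
```

```text
[0.675  0.2525] [0.6879 0.0866] [0.5098 0.2414] [0.5223 0.0745]
base [0.6    0.1632 0.074 ] res mm [[ 3.2732  1.6128]
 [ 2.9731 -1.732 ]
 [-0.7169  0.1408]
 [-0.7233 -2.2303]
 [-1.2458  1.1094]
 [-0.1128  0.4659]
 [-0.0152 -0.4029]
 [-0.9066  0.3802]]
rack [0.4896 0.3815] [0.3717 0.3176] [0.4124 0.2419] 0.13408662505128258 0.08589511540099114
rack centre [0.451  0.3117] x [-0.4734  0.8808] y [0.879  0.4768] ang x 118.25717771337987 ang y 28.47855073871317
dark lid pts 403 [0.4959 0.3038 0.084 ] [0.4727 0.2837 0.0586] [0.5189 0.3279 0.0967]
lid plane n [-0.0247 -0.2098  0.9774] tilt 0.21284928689310842 149 [0.5002 0.2994 0.0838]
```

```bash
python3 - <<'E'
from h import *
np.set_printoptions(precision=3,suppress=True)
d=load('top0');P=cloud(d)
for n,(u,v) in dict(h1=(505,192),h2=(480,212),h3=(450,235),h4=(425,256),h5=(400,276),h6=(378,295),h7=(385,325),egg=(485,150),box=(440,205),blk=(430,375)).items(): print(n,P[v-1:v+2,u-1:u+2].reshape(-1,3)[np.nanargmax(P[v-1:v+2,u-1:u+2,2])])
s=load('scene0');S=cloud(s)
for n,(u,v) in dict(h0=(357,20),h1=(362,60),h2=(370,100),h3=(378,140),h4=(390,180),egg1=(342,60),egg2=(320,90),arm=(460,130),arm2=(490,60)).items():
  w=S[v,u-4:u+5]; print(n,S[v,u], w[np.nanargmin(np.linalg.norm(w-(-np.array(s['R']).T@s['t']),axis=1))])
E
```

```text
h1 [ 0.485 -0.052  0.457]
h2 [ 0.469 -0.052  0.404]
h3 [ 0.446 -0.051  0.324]
h4 [ 0.418 -0.05   0.237]
h5 [ 0.385 -0.044  0.138]
h6 [ 0.345 -0.027  0.05 ]
h7 [ 0.279 -0.047  0.013]
egg [ 0.603 -0.189  0.192]
box [ 0.521 -0.16   0.064]
blk [0.271 0.012 0.375]
h0 [ 0.459 -0.05   0.369] [ 0.461 -0.048  0.369]
h1 [ 0.442 -0.047  0.29 ] [ 0.439 -0.044  0.292]
h2 [ 0.417 -0.047  0.207] [ 0.411 -0.042  0.21 ]
h3 [ 0.448 -0.282 -0.002] [ 0.384 -0.037  0.124]
h4 [ 0.348 -0.021  0.04 ] [ 0.339 -0.021  0.042]
egg1 [ 0.582 -0.331  0.189] [ 0.591 -0.324  0.19 ]
egg2 [ 0.583 -0.18   0.157] [ 0.59  -0.169  0.159]
arm [0.215 0.115 0.248] [0.216 0.118 0.249]
arm2 [0.195 0.075 0.358] [0.197 0.089 0.362]
```

```bash
python3 - <<'E'
from h import *
np.set_printoptions(precision=3,suppress=True)
d=snap('wrist','w0');print(np.array(d['hand_eye']))
for f in('top0','scene0'):
    t=load(f);P=cloud(t)
    m=(P[...,2]>.2)&(P[...,0]<.36)&(P[...,0]>-.3)
    q=P[m];v,u=np.nonzero(m);print(f,len(q),q.min(0) if len(q) else '',q.max(0) if len(q) else '')
    F=np.c_[q@[.253,-.967,0],q@[.967,.253,0],q[:,2]] # forward,left,z
    for k in range(0,len(F),max(1,len(F)//14)): print(F[k])
E
echo '{"steps":[[0.03, -0.08, -0.06, 0, 0.3], [0.06, -0.16, -0.12, 0, 0], [0.1, -0.247, -0.177, 0, 0], [0.1, -0.247, -0.177, 0, 0], [0.1, -0.247, -0.177, 0, 0], [0.1, -0.247, -0.177, 0, 0], [0.1, -0.247, -0.177, 0, 0], [0.1, -0.247, -0.177, 0, 0], [0.1, -0.247, -0.177, 0, 0], [0.1, -0.247, -0.177, 0, 0]]}' | python3 drive.py
```

```text
t: 1.15
tcp_pos: [0.2499, -0.3014, 0.4293]
tool_rot: [0.977, 0.215, -0.0, -0.001]
force: [-0.5, -0.8, 0.5]
finger_gap: 0.002
gripper_force: 0.0
```

```bash
echo '{"steps":[[0.143, -0.083, -0.177, -1.632, 0], [0.143, -0.083, 0, -1.632, 0], [0.143, -0.083, 0, -1.632, 0], [0.143, -0.083, 0, -1.632, 0], [0.143, -0.083, 0, -1.632, 0], [0.143, -0.083, 0, -1.632, 0], [0.143, -0.083, 0, -1.632, 0], [0.143, -0.083, 0, -1.632, 0], [0.143, -0.083, 0, -1.632, 0], [0.143, -0.083, 0, -1.632, 0], [0.143, -0.083, 0, -1.632, 0]]}' | python3 drive.py | head -3; python3 -c "
from h import *
np.set_printoptions(precision=3,suppress=True)
print(probe_bus.sense()['q'])"
```

```text
t: 2.25
tcp_pos: [0.345, -0.1661, 0.4289]
tool_rot: [0.51, 0.86, 0.0, -0.002]
[-0.743 -0.015  1.701 -0.     1.458 -1.243]
```

```bash
echo '{"steps":[[0.06, 0.06, 0, 0, 0], [0.126, 0.117, 0, 0, 0], [0.126, 0.117, 0, 0, 0], [0.126, 0.117, 0, 0, 0], [0.2, 0.145, 0, 0, 0], [0.279, 0.17, 0, 0, 0], [0.279, 0.17, 0, 0, 0], [0.279, 0.17, 0, 0, 0], [0.279, 0.17, 0, 0, 0], [0.278, 0.24, 0.08, 0, 0], [0.278, 0.299, 0.15, 0, 0], [0.278, 0.299, 0.2, 0, 0], [0.278, 0.299, 0.229, 0, 0], [0.278, 0.299, 0.229, 0, 0], [0.278, 0.299, 0.229, 0, 0]]}' | python3 drive.py && python3 - <<'E'
from h import *
snap('wrist','w1');d=snap('top','t1')
a=np.hstack([cv2.imread('pics/w1.png')[::2,::2],cv2.imread('pics/t1.png')[60:300:1,150:400:1][:192]])
b=cv2.imread('pics/t1.png')[60:300,140:400]
b=cv2.resize(b,None,fx=1.6,fy=1.6)
a=cv2.resize(cv2.imread('pics/w1.png'),None,fx=.75,fy=.75)
h=max(a.shape[0],b.shape[0]);f=lambda i:cv2.copyMakeBorder(i,0,h-i.shape[0],0,0,cv2.BORDER_CONSTANT)
c=np.hstack([f(a),f(b)]);print(c.shape);cv2.imwrite('pics/v1.png',c)
E
```

```text
t: 3.75
tcp_pos: [0.4752, 0.2194, 0.1952]
tool_rot: [0.513, 0.858, -0.003, -0.003]
force: [-0.5, 0.8, 0.0]
finger_gap: 0.0
gripper_force: 0.0
(384, 800, 3)
```

View pics/v1.png

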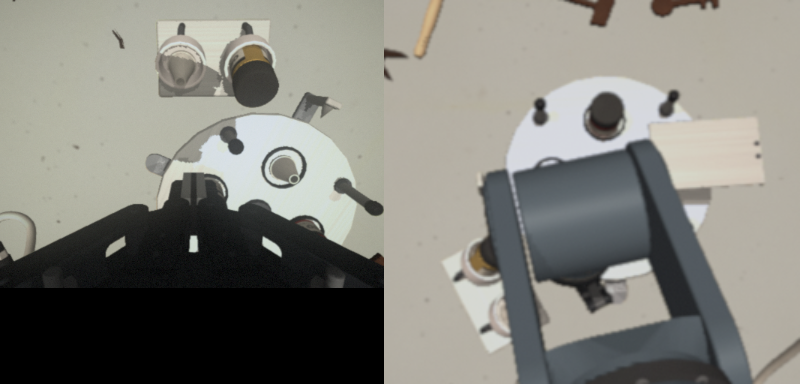

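The wrist view (left) has the BL pin at about (232,140), the pot's lid at (257,85) beside the rack nozzle at (182,70), and the shut fingers at (195,190). The top view (right) is mostly blocked by the arm. I'll measure the pin and pot from the wrist depth.

```bash
python3 - <<'E'
from h import *
np.set_printoptions(precision=4,suppress=True)
d=load('w1');P=cloud(d);s=1/.75
px=lambda x,y:(int(y*s),int(x*s))
for n,p in dict(knob=(227,132),knobb=(235,146),pin2=(375,207),table=(60,100),disc=(190,130),lidtop=(258,92),lug=(158,165),plate=(175,92),hubby=(285,175)).items(): print(n,P[px(*p)])
R=np.hypot(P[...,0]-.6,P[...,1]-.163)
m=(P[...,2]>.06)&(np.hypot(P[...,0]-.509,P[...,1]-.242)<.025)
q=P[m];print('knob',len(q),q.mean(0),np.median(q,0),q.min(0),q.max(0))
dark=d['pixels'].max(-1)<60
m=dark&(P[...,2]>.04)&(np.hypot(P[...,0]-.497,P[...,1]-.305)<.05);m[:, :300]=0
q=P[m];print('lid',len(q),q.mean(0),q.min(0),q.max(0))
dd=np.array([.473,-.881]);t=q[:,:2]@dd
# RANSAC planes on lid
rng=np.random.default_rng(0);best=(0,)
for _ in range(2000):
    a=q[rng.choice(len(q),3,False)];n=np.cross(a[1]-a[0],a[2]-a[0]);l=np.linalg.norm(n)
    if l<1e-6: continue
    n/=l;n*=np.sign(n[2]);
    if n[2]<.6: continue
    k=np.abs((q-a[0])@n)<.0015
    if k.sum()>best[0]: best=(k.sum(),k)
k=q[best[1]];c=k.mean(0);n=np.linalg.svd(k-c)[2][2];n*=np.sign(n[2])
rect=cv2.minEnclosingCircle(k[:,:2].astype('float32'))
print('top plane',len(k),c,n,'tilt',np.arccos(n[2]),'az',np.degrees(np.arctan2(n[1],n[0])),k.min(0),k.max(0),'mid',(k.min(0)+k.max(0))/2)
lat=q[:,:2]@[.881,.473];print('lat range',lat.min(),lat.max(),'d range',t.min(),t.max())
E
```

```text
knob [0.5059 0.2444 0.0425]
knobb [0.5082 0.2432 0.095 ]
pin2 [0.6744 0.2559 0.0946]
table [0.2971 0.1718 0.0041]
disc [0.4686 0.2181 0.0031]
lidtop [0.5033 0.2992 0.0831]
lug [0.452  0.152  0.0071]
plate [0.4273 0.2546 0.0098]
hubby [0.5883 0.2353 0.0616]
knob 13157 [0.5057 0.2441 0.2404] [0.5073 0.2448 0.247 ] [0.484  0.2246 0.0601] [0.5237 0.2582 0.2654]
lid 524 [0.4824 0.3068 0.0832] [0.4729 0.2848 0.0595] [0.5107 0.3264 0.094 ]
top plane 229 [0.4805 0.3087 0.0833] [-0.7734  0.2501  0.5825] tilt 0.9490192790722376 az 162.0807641878987 [0.4757 0.2946 0.0757] [0.4911 0.3209 0.094 ] mid [0.4834 0.3078 0.0848]
lat range 0.5608172764820546 0.5972131822879594 d range -0.05713812531999259 -0.020223972632815293
```

```bash
echo '{"steps":[[0, 0, 0.04, 0, 0], [0, 0, 0.08, 0, 0], [0, 0, 0.11, 0, 0], [0, 0, 0.11, 0, 0], [0, 0, 0.11, 0, 0], [0, 0, 0.11, 0, 0]]}' | python3 drive.py | head -3
```

```text
t: 4.45
tcp_pos: [0.4771, 0.2215, 0.0933]
tool_rot: [0.512, 0.859, 0.001, 0.002]
```

```bash
echo '{"steps":[[0.002, 0.008, 0, 0, 0], [0.002, 0.016, 0, 0, 0], [0.004, 0.022, 0, 0, 0], [0.006, 0.028, 0, 0, 0], [0.007, 0.034, 0, 0, 0], [0.008, 0.04, 0, 0, 0], [0.009, 0.046, 0, 0, 0], [0.01, 0.052, 0, 0, 0], [0.01, 0.058, 0, 0, 0], [0.009, 0.064, 0, 0, 0], [0.009, 0.07, 0, 0, 0], [0.008, 0.076, 0, 0, 0], [0.007, 0.082, 0, 0, 0], [0.006, 0.088, 0, 0, 0], [0.004, 0.094, 0, 0, 0], [0.002, 0.1, 0, 0, 0], [0, 0.106, 0, 0, 0], [-0.003, 0.112, 0, 0, 0], [-0.006, 0.117, 0, 0, 0], [-0.008, 0.121, 0, 0, 0]]}' | python3 drive.py; python3 - <<'E'
from h import *
snap('wrist','w2')
E
```

```text
t: 6.45
tcp_pos: [0.5877, 0.2722, 0.0919]
tool_rot: [0.512, 0.859, 0.001, 0.001]
force: [-0.4, -0.2, -0.8]
finger_gap: 0.003
gripper_force: 0.0
```

View pics/w2.png

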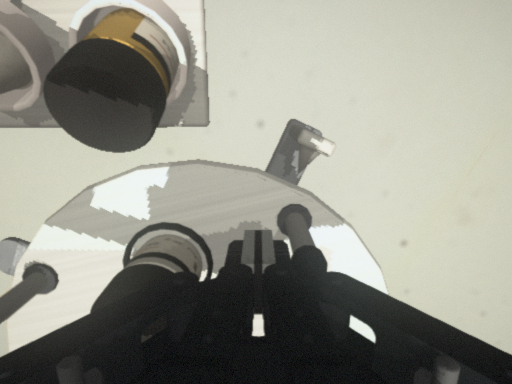

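The BL pin is just ahead of the fingers, with its foot at (295,215), and pot_b at (170,265) is heading for the pointer (300,135). The force is near zero. I'll let time pass and check that the detent draws the disc on.

```bash
echo '{"steps":[[0, 0, 0, 0, 0], [0, 0, 0, 0, 0], [0, 0, 0, 0, 0], [0, 0, 0, 0, 0], [0, 0, 0, 0, 0], [0, 0, 0, 0, 0]]}' | python3 drive.py | sed -n '1,4p'; python3 - <<'E'
from h import *
snap('wrist','w3')
for f in('w2','w3'):
    d=load(f);P=cloud(d);R=np.hypot(P[...,0]-.6,P[...,1]-.163)
    m=(P[...,2]>.05)&(P[...,2]<.085)&(np.abs(R-.12)<.012)
    for lo,hi in((330,512),(0,100)):
        k=m.copy();k[:,:lo if lo>200 else 0]=0;k[:,hi:]=0
        if lo>200:k=m.copy();k[:,:270]=0
        q=P[k]
        if len(q)>5:print(f,lo,len(q),np.median(q,0),'ang',np.degrees(np.arctan2(np.median(q[:,1])-.163,np.median(q[:,0])-.6)))
E
```

```text
t: 7.1
tcp_pos: [0.5855, 0.2722, 0.0913]
tool_rot: [0.512, 0.859, -0.0, -0.0]
force: [0.5, 0.5, -0.8]
w2 330 664 [0.60317629 0.28570693 0.07065278] ang 88.5172180267457
w2 0 704 [0.48528647 0.17367469 0.06060311] ang 174.68364028502052
w3 330 131 [0.59104074 0.28284046 0.08092177] ang 94.27547391940169
w3 0 540 [0.50988893 0.24332281 0.07475271] ang 138.28696596931573
```

```bash
echo '{"steps":[[0, 0, -0.05, 0, 0], [0, 0, -0.1, 0, 0.3], [0.03, -0.05, -0.12, 0, 0.7], [0.07, -0.09, -0.12, 0, 0.7], [0.03, -0.09, -0.12, 0, 0.7], [0.03, -0.09, -0.12, 0, 0.7], [0.03, -0.09, -0.12, 0, 0.7]]}' | python3 drive.py | head -3;  python3 - <<'E'
from h import *
np.set_printoptions(precision=4,suppress=True)
d=snap('wrist','w4');
dd=np.array([.474,-.880]);ll=np.array([.880,.474])
for f in('w2','w4'):
    d=load(f);P=cloud(d);dark=d['pixels'].max(-1)<75
    m=dark&(P[...,2]>.055)&(P[...,2]<.105)&(np.hypot(P[...,0]-.497,P[...,1]-.305)<.045)
    m=cv2.morphologyEx(m.astype('uint8'),cv2.MORPH_OPEN,np.ones((5,5)))
    n,l,s,c=cv2.connectedComponentsWithStats(m);i=1+np.argmax(s[1:,4]);q=P[l==i];v,u=np.nonzero(l==i)
    a=q[:,:2]@dd;b=q[:,:2]@ll
    print(f,len(q),c[i],s[i],'d',a.min(),a.max(),'lat',np.percentile(b,[1,50,99]),'z',np.percentile(q[:,2],[1,50,99]))
    for lo in np.arange(a.min(),a.max(),.005):
        k=(a>=lo)&(a<lo+.005);print('  %.3f z %.4f n%d lat %.4f..%.4f'%(lo,np.median(q[k,2]),k.sum(),b[k].min(),b[k].max()))
print('expected lid top d,lat',np.array([.502,.2995])@dd,np.array([.502,.2995])@ll)
cv2.imwrite('pics/v2.png',cv2.imread('pics/w4.png'))
E
```

```text
t: 7.85
tcp_pos: [0.4926, 0.2557, 0.2118]
tool_rot: [0.512, 0.859, 0.001, 0.0]
w2 9310 [104.5316  90.122 ] [  44   39  122  101 9310] d -0.05378190931869809 -0.014456818763020336 lat [0.5646 0.5871 0.6043] z [0.07   0.0861 0.0944]
  -0.054 z 0.0817 n544 lat 0.5736..0.5978
  -0.049 z 0.0876 n986 lat 0.5726..0.6020
  -0.044 z 0.0924 n1506 lat 0.5676..0.6041
  -0.039 z 0.0902 n1687 lat 0.5645..0.6047
  -0.034 z 0.0873 n1595 lat 0.5631..0.6048
  -0.029 z 0.0845 n1452 lat 0.5629..0.6045
  -0.024 z 0.0814 n1152 lat 0.5637..0.6039
  -0.019 z 0.0792 n388 lat 0.5669..0.5989
w4 2294 [291.4237 140.5728] [ 265  114   53   54 2294] d -0.05348168358299532 -0.009685617272987768 lat [0.5624 0.5816 0.6014] z [0.0748 0.0855 0.0944]
  -0.053 z 0.0817 n189 lat 0.5703..0.5991
  -0.048 z 0.0877 n300 lat 0.5634..0.6009
  -0.043 z 0.0925 n339 lat 0.5618..0.6018
  -0.038 z 0.0903 n317 lat 0.5610..0.6007
  -0.033 z 0.0876 n296 lat 0.5610..0.6021
  -0.028 z 0.0846 n301 lat 0.5624..0.6027
  -0.023 z 0.0816 n245 lat 0.5626..0.6023
  -0.018 z 0.0785 n220 lat 0.5652..0.5997
  -0.013 z 0.0758 n87 lat 0.5704..0.5939
expected lid top d,lat -0.025612 0.583723
```

View pics/v2.png

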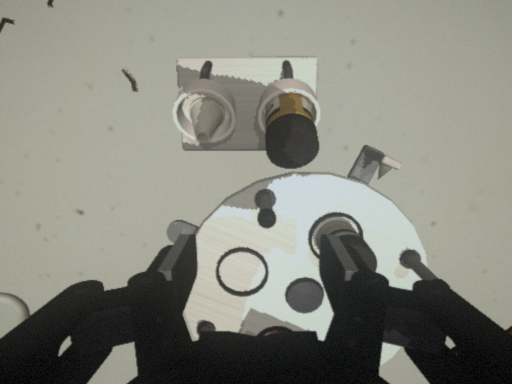

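The empty station is at the loading place (243,270). The lid at (292,140) lies in the right-hand cup, and the pin's knob and foot are at (266,205). Lid centre is about (0.500, 0.299, 0.084) and the tilt about 0.55, matching the geometry.

```bash
echo '{"steps":[[0.02, 0.015, 0.03, 0, 0.7], [0.043, 0.027, 0.06, 0, 0.7], [0.043, 0.027, 0.06, 0, 0.7], [0.043, 0.027, 0.06, 0, 0.7], [0.043, 0.027, 0.06, 0, 0.7], [0.043, 0.027, 0.06, 0, 0.7]]}' | python3 drive.py
```

```text
t: 8.5
tcp_pos: [0.4964, 0.306, 0.1525]
tool_rot: [0.512, 0.859, 0.001, 0.001]
force: [-0.5, -1.2, 0.7]
finger_gap: 0.698
gripper_force: 0.0
```

```bash
echo '{"steps":[[0, 0, 0.03, 0, 0.7], [0, 0, 0.06, 0, 0.7], [0, 0, 0.081, 0, 0.7], [0, 0, 0.081, 0, 0.7], [0, 0, 0.081, 0, 0.7], [0, 0, 0.081, 0, 0.5], [0, 0, 0.081, 0, 0.4], [0, 0, 0.081, 0, 0.3], [0, 0, 0.081, 0, 0.3], [0, 0, 0.081, 0, 0.3], [0, 0, 0.081, 0, 0.3]]}' | python3 drive.py 30
```

```text
t: 9.6
tcp_pos: [0.4968, 0.3066, 0.0722]
tool_rot: [0.512, 0.859, 0.001, 0.001]
force: [-0.1, -1.4, 7.0]
finger_gap: 0.51
gripper_force: 30.6
```

```bash
echo '{"steps":[[-0.002, 0, -0.003, 0, 0.3], [-0.004, 0, -0.006, 0, 0.3], [-0.005, 0, -0.009, 0, 0.3], [-0.005, 0, -0.009, 0, 0.3], [0, 0, -0.011, 0, 0.3], [0.005, 0, -0.013, 0, 0.3], [0.01, 0, -0.015, 0, 0.3], [0.014, 0, -0.017, 0, 0.3], [0.014, 0, -0.017, 0, 0.3]]}' | python3 drive.py; python3 -c "
from h import *
snap('wrist','w5');snap('scene','s5')
a=cv2.imread('pics/w5.png')[:, 80:432];b=cv2.imread('pics/s5.png')[170:300,200:350]
b=cv2.resize(b,(443,384));cv2.imwrite('pics/v5.png',np.hstack([a,b]))"
```

```text
t: 10.5
tcp_pos: [0.49, 0.3178, 0.0878]
tool_rot: [0.511, 0.86, -0.0, 0.002]
force: [3.2, -6.1, 0.1]
finger_gap: 0.505
gripper_force: 31.1
```

View pics/v5.png

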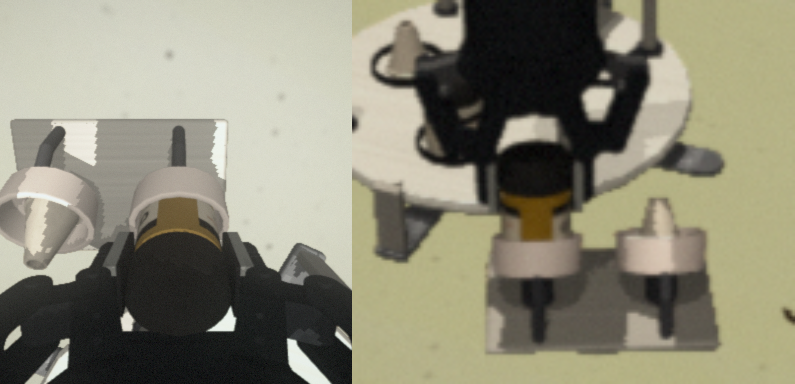

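Left: the lid is held between the pads at (180,285), and the jar is still entering the cup at (180,205). Right: the jar now stands more upright over the cup at (537,225). I'll measure its tilt from the lid's depth.

```bash
cat >> h.py <<'E'
def tilt(f,r=.017,show=1):
    d=load(f);P=cloud(d);H=np.array(d['hand_eye']);R=Ro.from_quat(d['rot']).as_matrix();T=(P-d['tcp'])@R # tool coords
    m=(np.abs(T[...,1])<r)&(T[...,0]>-.03)&(T[...,0]<.045)&(T[...,2]>-.045)&(T[...,2]<.012)&(d['pixels'].max(-1)<75)
    q=T[m];rng=np.random.default_rng(0);b=(0,0)
    for _ in range(1500):
        a=q[rng.choice(len(q),3,False)];n=np.cross(a[1]-a[0],a[2]-a[0]);l=np.linalg.norm(n)
        if l<1e-6: continue
        n/=l
        if abs(n[2])<.6: continue
        k=np.abs((q-a[0])@n)<.001
        if k.sum()>b[0]:b=(k.sum(),k)
    k=q[b[1]];c=k.mean(0);n=np.linalg.svd(k-c)[2][2];n*=-np.sign(n[2])
    print(f,len(q),len(k),'n(tool)',n.round(3),'tilt x',np.arctan2(-n[0],-n[2]).round(3),'tilt y',np.arctan2(n[1],-n[2]).round(3),'lid tool',k.min(0).round(4),k.max(0).round(4))
E
python3 -c "
from h import *
tilt('w5')"
```

```text
w5 8033 5101 n(tool) [-0.259  0.003 -0.966] tilt x 0.262 tilt y 0.003 lid tool [-0.0282 -0.017  -0.0198] [ 0.0119  0.017  -0.0077]
```

```bash
echo '{"steps":[[0.004, 0, -0.001, 0, 0.3], [0.008, 0, -0.002, 0, 0.3], [0.011, 0, -0.003, 0, 0.3], [0.011, 0, -0.003, 0, 0.3], [0.011, 0, -0.003, 0, 0.3]]}' | python3 drive.py; python3 -c "
from h import *
snap('wrist','w6');tilt('w6')"
```

```text
t: 11.1
tcp_pos: [0.4849, 0.3274, 0.091]
tool_rot: [0.511, 0.859, -0.0, 0.002]
force: [2.2, -6.5, 2.6]
finger_gap: 0.505
gripper_force: 30.3
w6 7524 5245 n(tool) [-0.038  0.001 -0.999] tilt x 0.038 tilt y 0.001 lid tool [-0.0231 -0.017  -0.0172] [ 0.0115  0.017  -0.0141]
```

```bash
echo '{"steps":[[-0.002, 0, -0.02, 0, 0.3], [-0.002, 0, -0.05, 0, 0.3], [-0.002, 0, -0.08, 0, 0.3], [-0.002, 0, -0.11, 0, 0.3], [-0.002, 0, -0.11, 0, 0.3], [-0.002, 0, -0.11, 0, 0.3]]}' | python3 drive.py; python3 -c "
from h import *
d=snap('wrist','w7');tilt('w7',.021)
snap('scene','s7')
P=cloud(d);R=Ro.from_quat(d['rot']).as_matrix();T=(P-d['tcp'])@R
m=(T[...,2]>-.03)&(T[...,2]<.03)&(abs(T[...,1])<.021)
for y in np.arange(-.02,.0201,.005):
    k=m&(abs(T[...,1]-y)<.0015)&(T[...,2]<-.01); q=T[k]; print('%.3f'%y, len(q), q[:,0].min().round(4),q[:,0].max().round(4),np.median(q[:,2]).round(4))
a=cv2.imread('pics/w7.png')[:, 80:432];b=cv2.imread('pics/s7.png')[130:270,200:350]
b=cv2.resize(b,(411,384));cv2.imwrite('pics/v7.png',np.hstack([a,b]))"
```

```text
t: 11.75
tcp_pos: [0.484, 0.3269, 0.2007]
tool_rot: [0.512, 0.859, 0.0, 0.0]
force: [-0.6, 0.1, -1.8]
finger_gap: 0.503
gripper_force: 31.1
w7 8609 5782 n(tool) [-0.068  0.001 -0.998] tilt x 0.068 tilt y 0.001 lid tool [-0.0237 -0.0209 -0.0177] [ 0.0114  0.021  -0.0135]
-0.020 190 -0.0206 0.0006 -0.015
-0.015 457 -0.0209 0.0067 -0.0155
-0.010 546 -0.0221 0.0098 -0.0157
-0.005 607 -0.0224 0.0114 -0.0157
0.000 597 -0.0232 0.012 -0.0157
0.005 607 -0.0228 0.0116 -0.0156
0.010 558 -0.022 0.0104 -0.0157
0.015 468 -0.0209 0.0066 -0.0156
0.020 210 -0.0214 0.0011 -0.015
```

View pics/v7.png

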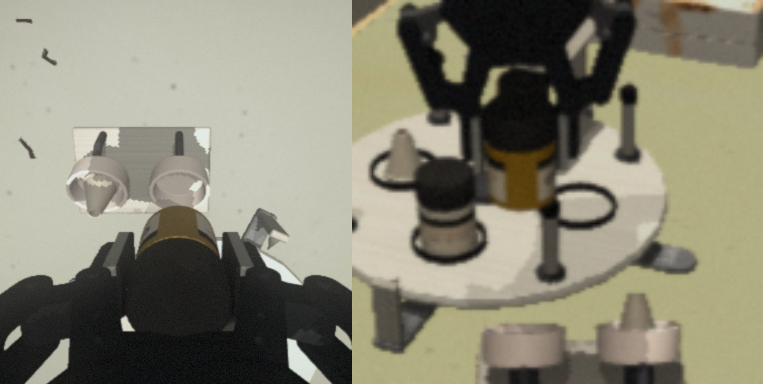

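The pot is held at (180,290) in the wrist crop and nearly upright; in the scene crop its amber jar hangs at (520,170). The empty rim is at (583,205), and the rack nozzle is still in its cup. Next I'll refine the station centre from two views.

```bash
python3 - <<'E'
from h import *
from scipy.optimize import least_squares
np.set_printoptions(precision=4,suppress=True)
S=np.array([.5252,.1575])
for f in('w4','s7','w3'):
    d=load(f);P=cloud(d);pix=d['pixels'].max(-1)
    r=np.hypot(P[...,0]-S[0],P[...,1]-S[1])
    m=(pix<80)&(np.abs(P[...,2]-.034)<.008)&(r>.018)&(r<.038)
    q=P[m]
    if len(q)<30: print(f,len(q));continue
    R=least_squares(lambda p:np.hypot(q[:,0]-p[0],q[:,1]-p[1])-p[2],[*S,.027],loss='soft_l1',f_scale=.001)
    print(f,len(q),R.x,np.median(np.abs(R.fun)),'z',np.median(q[:,2]))
E
```

```text
w4 331 [0.5268 0.1569 0.0267] 0.00034896761506664903 z 0.03612118389451005
s7 106 [0.5243 0.1591 0.0266] 0.0007318180737984729 z 0.03296411221283595
w3 500 [0.5273 0.1566 0.0262] 0.0005000159223666565 z 0.0360546192014472
```

```bash
echo '{"steps":[[-0.04, -0.011, 0, 0, 0.3], [-0.08, -0.022, 0, 0, 0.3], [-0.12, -0.033, 0, 0, 0.3], [-0.16, -0.043, 0, 0, 0.3], [-0.16, -0.043, 0.03, 0, 0.3], [-0.16, -0.043, 0.06, 0, 0.3], [-0.16, -0.043, 0.09, 0, 0.3], [-0.16, -0.043, 0.09, 0, 0.3], [-0.16, -0.043, 0.09, 0, 0.3], [-0.16, -0.043, 0.09, 0, 0.3], [-0.16, -0.043, 0.09, 0, 0.3]]}' | python3 drive.py; python3 -c "
from h import *
d=snap('wrist','w8');tilt('w8',.021)
d=snap('scene','s8')"
```

```text
t: 12.95
tcp_pos: [0.5237, 0.1658, 0.1117]
tool_rot: [0.512, 0.859, 0.001, 0.001]
force: [0.2, 0.4, -0.1]
finger_gap: 0.507
gripper_force: 31.1
w8 8615 5742 n(tool) [-0.066  0.001 -0.998] tilt x 0.066 tilt y 0.001 lid tool [-0.0237 -0.021  -0.0176] [ 0.0117  0.021  -0.0136]
```

```bash
echo '{"steps":[[-0.001, -0.002, 0.01, 0, 0.3], [-0.001, -0.002, 0.02, 0, 0.3], [-0.001, -0.002, 0.027, 0, 0.3], [-0.001, -0.002, 0.031, 0, 0.3], [-0.001, -0.002, 0.031, 0, 0.3], [-0.001, -0.002, 0.033, 0, 0.3], [-0.001, -0.002, 0.034, 0, 0.3], [-0.001, -0.002, 0.034, 0, 0.3], [-0.001, -0.002, 0.034, 0, 0.3]]}' | python3 drive.py
```

```text
t: 13.95
tcp_pos: [0.5214, 0.1636, 0.0778]
tool_rot: [0.512, 0.859, -0.0, 0.0]
force: [-4.0, -0.6, 12.3]
finger_gap: 0.505
gripper_force: 32.2
```

```bash
echo '{"steps":[[0, 0, 0.0015, 0, 0.3], [0, 0, 0.002, 0, 0.3], [0, 0, 0.002, 0, 0.3], [0, 0, 0.002, 0, 0.3]]}' | python3 drive.py | sed -n '2,4p'; python3 -c "
from h import *
d=snap('wrist','w9');tilt('w9',.021)"
```

```text
tcp_pos: [0.5216, 0.1639, 0.0769]
tool_rot: [0.512, 0.859, 0.0, 0.001]
force: [-4.8, 1.0, 18.9]
w9 8598 5924 n(tool) [-0.016  0.004 -1.   ] tilt x 0.016 tilt y 0.004 lid tool [-0.0225 -0.0205 -0.0173] [ 0.0126  0.021  -0.0148]
```

```bash
echo '{"steps":[[0, 0, -0.001, 0, 0.3], [0, 0, -0.001, 0, 0.54], [0, 0, -0.001, 0, 0.58], [0, 0, -0.001, 0, 0.65], [0, 0, -0.001, 0, 0.72], [0, 0, -0.001, 0, 0.75], [0, 0, -0.001, 0, 0.75], [0, 0, -0.02, 0, 0.75], [0, 0, -0.05, 0, 0.75], [0, 0, -0.08, 0, 0.75], [0, 0, -0.11, 0, 0.75], [0.03, 0, -0.12, 0, 0.75], [0.03, 0, -0.12, 0, 0.75]]}' | python3 drive.py 20| sed -n '1,4p'; python3 - <<'E'
from h import *
d=snap('wrist','w10')
P=cloud(d);m=(P[...,2]>.085)&(P[...,2]<.1)&(np.hypot(P[...,0]-.5264,P[...,1]-.1573)<.035)
q=P[m];print(len(q),np.median(q,0),q.min(0),q.max(0))
a=cv2.imread('pics/w10.png');s=snap('scene','s10');b=cv2.imread('pics/s10.png')[130:270,180:350]
b=cv2.resize(b,(466,384));cv2.imwrite('pics/v10.png',np.hstack([a[:,90:422],b]))
E
```

```text
t: 15.7
tcp_pos: [0.5066, 0.1919, 0.1962]
tool_rot: [0.511, 0.86, 0.001, 0.001]
force: [-1.4, -0.3, -0.2]
2243 [0.5243803  0.16055055 0.09271268] [0.50375728 0.13683798 0.08501048] [0.54678813 0.18029621 0.0948119 ]
```

View pics/v10.png

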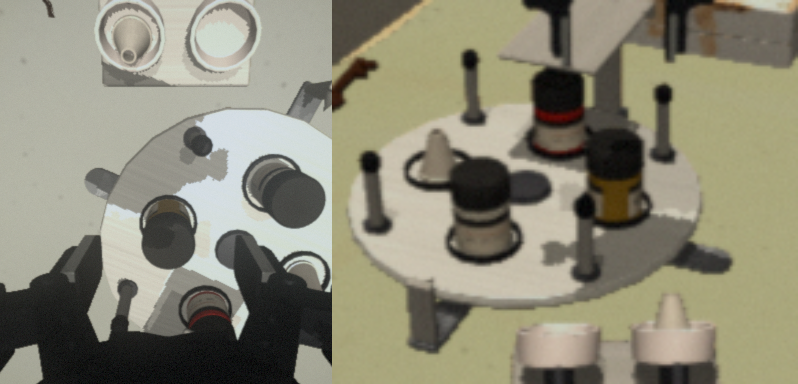

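The fresh pot (amber) stands upright inside the loading station's rim, at (168,235) in the wrist crop and (615,180) in the scene crop, with its lid at z = 0.093. The other items are in place. Next is the second push on the pin now at (197,138).

```bash
echo '{"steps":[[0.02, -0.006, 0, 0, 0.4], [0.04, -0.012, 0, 0, 0], [0.04, -0.012, 0, 0, 0], [0.04, -0.012, 0, 0, 0], [0.04, -0.012, 0, 0, 0], [0.04, -0.012, 0, 0, 0], [0.04, -0.012, 0.04, 0, 0], [0.04, -0.012, 0.08, 0, 0], [0.04, -0.012, 0.104, 0, 0], [0.04, -0.012, 0.104, 0, 0], [0.04, -0.012, 0.104, 0, 0], [0.04, -0.012, 0.104, 0, 0]]}' | python3 drive.py; python3 - <<'E'
from h import *
d=snap('wrist','w11');P=cloud(d)
m=(P[...,2]>.045)&(P[...,2]<.1)&(np.hypot(P[...,0]-.509,P[...,1]-.242)<.02)&(abs(np.hypot(P[...,0]-.6,P[...,1]-.163)-.12)<.012)
q=P[m];print(len(q),np.median(q,0),np.degrees(np.arctan2(np.median(q[:,1])-.163,np.median(q[:,0])-.6)))
E
```

```text
t: 17.0
tcp_pos: [0.479, 0.2196, 0.0916]
tool_rot: [0.512, 0.859, 0.001, 0.001]
force: [-0.2, -0.5, 1.4]
finger_gap: -0.001
gripper_force: 0.0
1732 [0.50544525 0.24203007 0.09070778] 140.1106887797892
```

```bash
echo '{"steps":[[0.004, 0.007, 0, 0, 0], [0.005, 0.014, 0, 0, 0], [0.006, 0.02, 0, 0, 0], [0.008, 0.026, 0, 0, 0], [0.009, 0.032, 0, 0, 0], [0.01, 0.038, 0, 0, 0], [0.011, 0.044, 0, 0, 0], [0.012, 0.05, 0, 0, 0], [0.012, 0.056, 0, 0, 0], [0.012, 0.062, 0, 0, 0], [0.011, 0.068, 0, 0, 0], [0.011, 0.074, 0, 0, 0], [0.01, 0.08, 0, 0, 0], [0.008, 0.086, 0, 0, 0], [0.007, 0.092, 0, 0, 0], [0.005, 0.098, 0, 0, 0], [0.003, 0.104, 0, 0, 0], [0, 0.11, 0, 0, 0], [-0.003, 0.115, 0, 0, 0], [-0.005, 0.12, 0, 0, 0]]}' | python3 drive.py | sed -n '1,4p'; echo '{"steps":[[0, 0, 0, 0, 0], [0, 0, 0, 0, 0], [0, 0, 0, 0, 0], [0, 0, 0, 0, 0], [0, 0, 0, 0, 0], [0, 0, 0, 0, 0], [0, 0, 0, 0, 0], [0, 0, 0, 0, 0]]}' | python3 drive.py | sed -n '1,4p'; python3 - <<'E'
from h import *
d=snap('wrist','w12');P=cloud(d)
m=(P[...,2]>.05)&(P[...,2]<.1)&(abs(np.hypot(P[...,0]-.6,P[...,1]-.163)-.12)<.012);m[:,100:]=0
q=P[m];print(len(q),np.median(q,0),np.degrees(np.arctan2(np.median(q[:,1])-.163,np.median(q[:,0])-.6)))
E
```

```text
t: 19.05
tcp_pos: [0.5876, 0.2721, 0.0909]
tool_rot: [0.512, 0.859, 0.001, 0.001]
force: [-0.7, -0.0, -0.2]
t: 19.85
tcp_pos: [0.5856, 0.2722, 0.0903]
tool_rot: [0.512, 0.859, 0.0, 0.0]
force: [0.4, 0.3, -0.6]
1860 [0.51077867 0.24350027 0.09179973] 137.94152865360115
```

Stepped. I'll lift straight up, back away toward the robot, let it settle, and check.

```bash
echo '{"steps":[[0, 0, -0.05, 0, 0], [0, 0, -0.1, 0, 0], [0, 0, -0.15, 0, 0], [0.02, -0.04, -0.17, 0, 0], [0.04, -0.08, -0.17, 0, 0], [0.06, -0.12, -0.17, 0, 0], [0.06, -0.14, -0.17, 0, 0], [0.06, -0.14, -0.17, 0, 0], [0.06, -0.14, -0.17, 0, 0], [0.06, -0.14, -0.17, 0, 0], [0.06, -0.14, -0.17, 0, 0], [0.06, -0.14, -0.17, 0, 0], [0.06, -0.14, -0.17, 0, 0], [0.06, -0.14, -0.17, 0, 0], [0.06, -0.14, -0.17, 0, 0]]}' | python3 drive.py | sed -n '1,4p'; python3 - <<'E'
from h import *
d=snap('wrist','w13');s=snap('scene','s13');P=cloud(d)
m=(P[...,2]>.085)&(P[...,2]<.1)
for n,c in dict(ptr=(-.0055+.6,.163+.0748)).items():
    k=m&(np.hypot(P[...,0]-c[0],P[...,1]-c[1])<.04);q=P[k];print(len(q),c,np.median(q,0) if len(q) else '',(q.min(0)+q.max(0))/2 if len(q) else '')
a=cv2.imread('pics/w13.png')[:,60:430];b=cv2.imread('pics/s13.png')[130:270,180:337]
b=cv2.resize(b,(430,384));cv2.imwrite('pics/v13.png',np.hstack([a,b]))
E
```

```text
t: 21.4
tcp_pos: [0.434, 0.2583, 0.2602]
tool_rot: [0.512, 0.859, -0.0, -0.0]
force: [0.4, 0.9, 0.4]
1337 (0.5945, 0.2378) [0.58733434 0.23897484 0.09274653] [0.5900694  0.23741624 0.09024946]
```

View pics/v13.png

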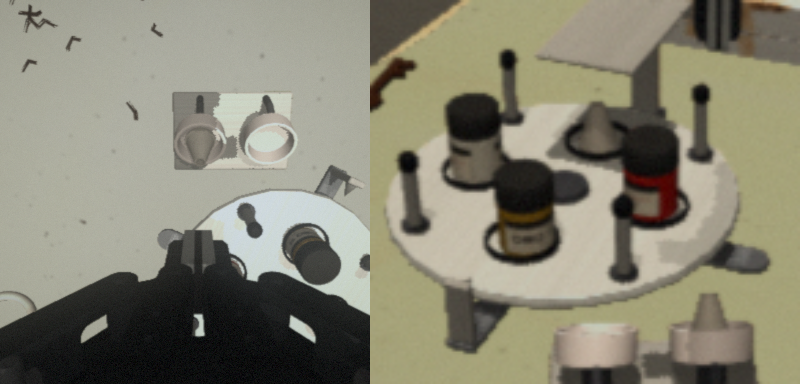

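The amber pot stands upright in its rim at the pointer, at (524,210) in the scene crop and (312,250) in the wrist crop. The red pot is at loading, the nozzle is under the cover, and the rack nozzle is still in its cup.

```bash
echo '{"steps":[[0, 0, 0, 0, 0], [0, 0, 0, 0, 0], [0, 0, 0, 0, 0], [0, 0, 0, 0, 0], [0, 0, 0, 0, 0], [0, 0, 0, 0, 0]]}' | python3 drive.py | head -1; python3 -c "
from station import manip, probe_bus, ticket, snapshot
print(ticket.sign_off())"
```

```text
t: 22.1
the job is handed in; nothing more can be done
None
```

The job is done and handed in at about 22 s: the fresh pot stands upright at the pointer after two single clockwise steps, the rack nozzle is still in its cup, and nothing on the carousel was tipped or removed.

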